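# Blow out a lacquered cup before the next coat

## Task

Get the black square cup ready for its next coat of lacquer: turn it over and stand it mouth-down on the yellow pad, with the brass air nozzle inside it, and let go of it. Then press the red spring lever of the air valve about half-way down, level with the green band, with the fingertips, never nearly all the way down, and keep it there for more than two seconds; finish while still holding it so, with the cup still standing on the pad. Do not press the lever before the cup stands there, and leave the jar, brush, spatula and red bowl where they are.

Things in the scene. Friction and masses are not known exactly. Their poses are not given: they have to be found in the camera images.
- cup: loose square tumbler, black outside, red inside, gold square under its base, 48 x 48 mm outside and 70 mm tall, vertical flat walls 5 mm thick, base 6 mm thick, about 0.13 kg. Origin: centre of the outside of its base; its z axis points from base to mouth (up at the start, mouth-up); x and y are square to its walls. It stands on the bench at any yaw.
- cup_rim (a point): centre of the cup's open mouth, at the height of the rim, 70 mm from the base along the cup's z axis
- pad: fixed blow-off pad: a steel plate 120 x 120 mm with a yellow mat, 12 mm high in all; origin at the centre of its underside on the bench. In its middle stands a brass nozzle 16 mm in diameter (tapering to 8 mm) and 20 mm high above the mat.
- pad_top (a point): centre of the mat's upper surface, 12 mm above the bench, at the foot of the nozzle; z up
- valve: fixed dead-man air valve: grey base 160 x 70 x 10 mm, origin at the centre of its underside. Its x axis runs along the lever from the red paddle (x = -40) to the aluminium hinge block (hinge at x = +50, 62 mm above the bench; top at 74). A white gauge plate 66 mm high stands at x = -45, y = +45 mm (4 mm thick); its green band marks half travel, its red band nearly full.
- lever_pad (a point): centre of the top of the red paddle, 36 mm (along the valve's x) x 40 mm, at the free end of the lever, 90 mm from the hinge; 68 mm above the bench when the lever is up. It moves with the lever. Push it down from above.
- lever (a joint): angle of the spring lever in rad: 0 = up (where the spring returns it), growing as the paddle is pressed down, stop at 0.32 (28 mm of travel at the paddle); half-way is 0.16 (14 mm). The push at the paddle rises from about 4 N at the start to 7 N half-way and 10 N at the stop.
- jar: bystander: closed amber jar, 48 mm in diameter, 58 mm high; origin at the centre of its underside
- brush: bystander: lacquer brush 150 mm long lying on the bench; origin under its middle, x along it
- spatula: bystander: spatula 150 mm long lying on the bench; origin under its middle, x along it
- bowl: bystander: small red bowl, 84 mm in diameter, 45 mm high; origin at the centre of its underside
Not all that is in view belongs to the job. What is shaped like the cup but pink or turquoise is not meant.

How it is judged:
By the outcome, as a careful person would: the job done as asked, in the order asked, and still so for the second after the job is handed in, while the arm keeps its last pose, push and grip.
It also fails if it takes over 67 s, if anything falls off the work surface, if the arm or the gripper's body presses on something with over 40 N, if the wrist force passes 120 N, or if a joint passes its speed limit or range.

## Robot

A 7-joint arm with a two-finger parallel gripper is mounted at the origin on the work surface. World frame = base frame: x ahead of the robot, y to its left, z up, the work surface at z = 0. Lengths are in m, angles in rad, forces in N, time in s.
With the tool pointing down it reaches from about 0.425 to 0.925 m from the base axis. Payload 6.8 kg.
Tool frame: the origin (TCP) lies midway between the tips of the shut fingers; the grasp point (between the pads) lies 19 mm behind it (bot.hold_point_z is the distance from the TCP to the grasp point, in m); z points along the fingers, y is the line along which they close (so a half turn about z gives the same grasp; the last joint's range is limited). The gripper opens to 85 mm and grips with 20 to 120 N. Pads are 22 mm wide; open, the fingers measure 114 mm over their backs; the gripper's body (76 mm by 85 mm) begins 54 mm behind the grasp point. The pads swing forward as they close: fully open they stand 13 mm farther back than shut.
Start: joints at [1.141, 0.477, 0.022, 1.555, -0.011, 1.109, -0.083], TCP at [0.213, -0.64, 0.231] pointing down, gripper open.
Joint ranges: [-2.96, 2.96], [-0.34, 2.1], [-1.41, 1.46], [0.24, 2.44], [-1.37, 4.51], [0.17, 1.92], [-2.96, 2.96]. Speed limits (rad/s): [2.39, 2.39, 3.14, 3.14, 3.14, 3.14, 3.14].

## Interface

Orientations are given as a unit quaternion [w, x, y, z].
In Python, from station import bot gives the robot as it stands. The module is installed in compiled form; this text tells all that it offers.
- The arm moves only by the tool step_arm, never from a script. Its argument "increments" is a list that holds one entry, the list of rows, each a list of 7 numbers: the opening, from -1 (shut) to 1 (fully open), then the shift along the tool's x, y, z in mm, then the turn, a rotation vector about the tool's x, y, z in degrees. In form: [[[grip, x, y, z, ax, ay, az], ...]]. A call has 1 to 10 rows; each row is the pose to reach, as a shift and turn from the pose commanded when the call began, along the tool's axes at that moment; what a row does not reach only later rows make up. A row lasts 1/12 s, in which the tool goes at most 41.7 mm and 7.16 degrees, less where a joint would pass 70% of its speed; a pose out of reach is approached as far as the arm can. A call with a gripper value outside its range is refused whole. The fingers move at their own pace and stop on an object; "force" is the grip in N (left out, the last holds). Time passes only in rows, so rows that repeat a pose let the fingers close. It gives the time, the measured TCP pose, the force, the opening and the grip force at its end, in the units of the state.
- bot.get_obs(): the state, without advancing time (a new reading comes with each control period).
- bot.read_camera(name): name is "scene" or "top" or "wrist"; returns a dict with "image" (480x640x3 uint8, red, green, blue), "camera_matrix" (3x3 intrinsics, pixels), "R" (3x3) and "t" (3): a world point X has camera coordinates R X + t. Camera axes: x right, y down, z forward; pixel columns grow to the right and rows downward; lengths in m; the calibration is good to about 2 mm. A picture is of the moment at which its call begins. There is no depth.
- bot.hand_in(): hands the job in; it is judged then, once.
The state is a dict: "t": time; "q": joint angles; "joint_vel": joint speeds; "joint_torque": joint torques, N m; "eef_pos": TCP position; "tool_rot": TCP orientation; "contact_force": force on the tool from outside, world axes, zero at the start; "torque": the same for the moment, N m; "gripper_width": opening from 0.0 (shut) to 1.0 (fully open); "grasp_force": force on a finger pad.
Only numpy, scipy, OpenCV 4.12 (cv2) and the standard library are available. Lean on these libraries where they do the work, as an engineer would, in place of code of your own. Each camera call takes 0.05 s, during which the arm holds its last target. There are 200 camera calls.

## Working session

There is one attempt and no reset: what is moved stays moved. The work goes in short steps, Python scripts to look and compute and a tool call to move; the robot and the scene stay as the last step left them, time stands still between calls to the robot, and variables do not carry over. Pictures are saved under pics/ and viewed, at most 12 in all, crops included, and the job is handed in when it is done.

Besides the shell and the picture viewer there is one more tool, called after "Emit:" as name([rows], argument=value, ...), one row to a line, values as JSON. step_arm: Moves the arm, as the interface text tells. Its arguments: {"type":"object","properties":{"increments":{"type":"array"},"force":{"type":"number"}},"required":["increments"]}

```bash
mkdir -p pics
cat > h.py <<'E'
import numpy as np, cv2
from station import bot
def cam(n):
    c=bot.read_camera(n); return c["image"],np.array(c["camera_matrix"]),np.array(c["R"]),np.array(c["t"])
def ray(c,uv,z):
    _,K,R,t=c; o=-R.T@t; d=R.T@np.linalg.solve(K,[uv[0],uv[1],1.]); return o+d*(z-o[2])/d[2]
def proj(c,X):
    _,K,R,t=c; p=K@(R@np.array(X)+t); return p[:2]/p[2]
def save(n,im): cv2.imwrite("pics/"+n+".png",cv2.cvtColor(im,cv2.COLOR_RGB2BGR))
E
python3 - <<'E'
from h import *
a=cam("top");b=cam("scene")
save("top",a[0]);save("scene",b[0])
for c in(a,b): print((-c[2].T@c[3]).round(3), c[1][0,0])
o=bot.get_obs();print(o["eef_pos"],o["tool_rot"],bot.hold_point_z,o["t"])
E
```

```text
[0.431 0.004 0.887] 479.0245118433342
[1.094 0.429 0.568] 529.7559325501089
[ 0.21333185 -0.63985946  0.23044544] [-7.85715342e-04  9.87083406e-01  1.60205193e-01 -1.68307511e-04] 0.0187 0.1
```

View pics/top.png

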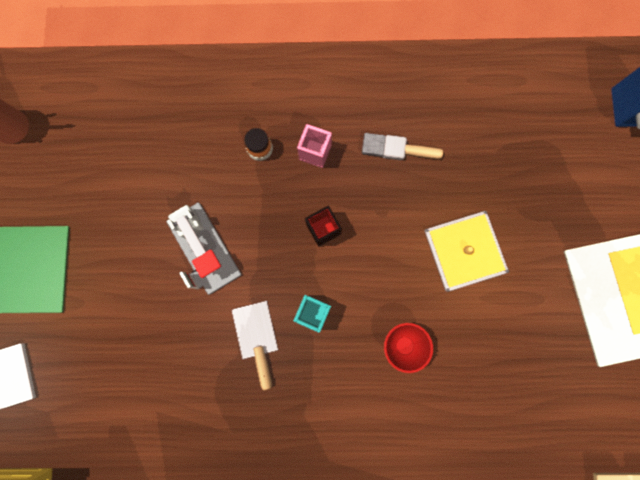

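View pics/scene.png

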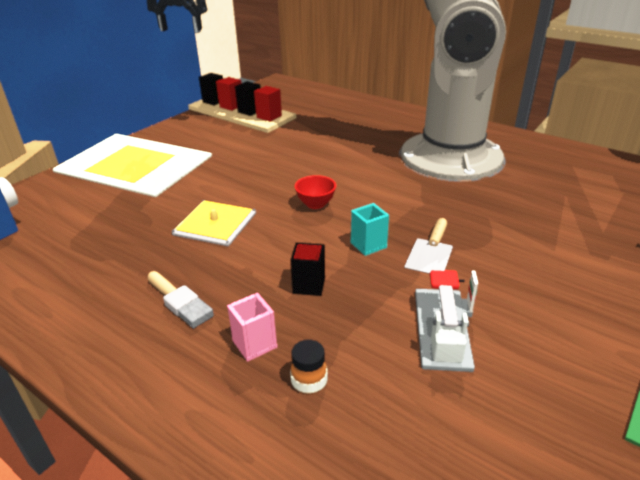

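Top view: the black cup with a red inside is at (323,226). The cups at (315,145) (pink) and (312,314) (turquoise) are the same shape but the wrong colour, and the black and red cups on the rear rack are not on the work area. The pad is at (467,250), the nozzle tip at (469,250) and the red paddle at (206,263). The scene view agrees, with the cup at (308,270). I'll confirm the cup in a crop and measure.

Run:
```python
from h import *
a=cam("top");im=a[0]
c1=cv2.resize(im[195:255,293:353],(400,400),interpolation=cv2.INTER_CUBIC)
c2=cv2.resize(im[195:305,155:265],(400,400),interpolation=cv2.INTER_CUBIC)
save("crop1",np.hstack([c1,c2]))
hsv=cv2.cvtColor(im,cv2.COLOR_RGB2HSV)
def blob(m,x0,y0,x1,y1):
    k=np.zeros(m.shape,np.uint8);k[y0:y1,x0:x1]=m[y0:y1,x0:x1]
    cs,_=cv2.findContours(k,cv2.RETR_EXTERNAL,cv2.CHAIN_APPROX_NONE);return max(cs,key=cv2.contourArea)
H,S,V=[hsv[...,i].astype(int) for i in range(3)]
def rep(n,c,z):
    hull=cv2.convexHull(c); ap=cv2.approxPolyDP(hull,3,True)[:,0]; r=cv2.minAreaRect(c)
    print(n,ap.tolist(),"rect",np.round(r[0],1),np.round(r[1],1),round(r[2],1)); print("  ",[ray(a,p,z)[:2].round(4).tolist() for p in ap],ray(a,r[0],z).round(4))
cup=((V<45)|((S>200)&((H<6)|(H>174)))).astype(np.uint8)
rep("cup",blob(cup,295,195,350,255),.07)
rep("mat",blob(((H>20)&(H<35)&(S>150)&(V>150)).astype(np.uint8),420,205,515,295),.012)
rep("paddle",blob(((S>180)&((H<6)|(H>174))&(V>120)).astype(np.uint8),185,240,235,285),.068)
print("nozzle tip",ray(a,(469,250),.032))
```

```text
cup [[328, 207], [341, 230], [319, 245], [306, 218]] rect [323.3 225.8] [31.  28.2] 61.4
   [[0.5953, -0.0], [0.5546, -0.022], [0.529, 0.0162], [0.5764, 0.0383]] [0.5624 0.0085 0.07  ]
mat [[483, 216], [503, 269], [449, 285], [431, 232]] rect [466.8 250.4] [58.2 57.6] 71.6
   [[0.5864, -0.2859], [0.4884, -0.3159], [0.4605, -0.2171], [0.5577, -0.1891]] [ 0.523  -0.2526  0.012 ]
paddle [[211, 250], [219, 266], [202, 277], [193, 261]] rect [206.  263.2] [19.7 22.6] 58.4
   [[0.5226, 0.2029], [0.4949, 0.1884], [0.4763, 0.2172], [0.5039, 0.2335]] [0.4999 0.2109 0.068 ]
nozzle tip [ 0.52154531 -0.25072203  0.032     ]
```

View pics/crop1.png

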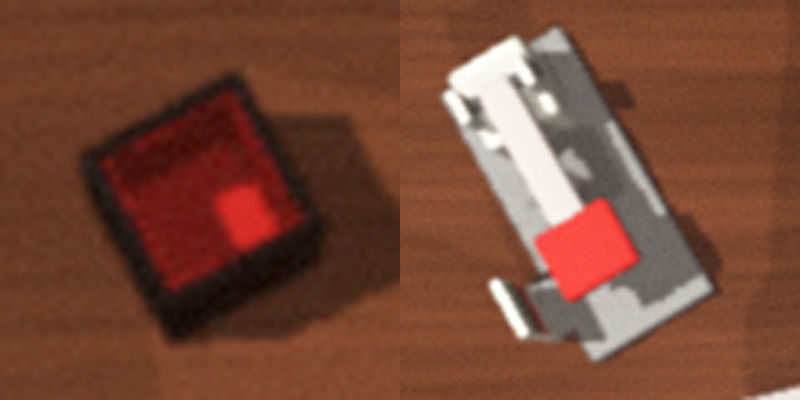

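The crop confirms the cup meant: black walls, red inside, at (323,226), turned about 29°. The valve's paddle is at about (206,263). I'll work out the first approach.

```bash
cat >> h.py <<'E'
from scipy.spatial.transform import Rotation as Ro
def cur():
    o=bot.get_obs(); return np.array(o["eef_pos"]),Ro.from_quat(np.array(o["tool_rot"])[[1,2,3,0]]),o
def tool(yaw,tilt):
    "fingers along azimuth yaw (deg); tilt: lean of approach direction toward v=+90deg of yaw"
    y=np.array([np.cos(np.radians(yaw)),np.sin(np.radians(yaw)),0]); v=np.array([-y[1],y[0],0])
    d=np.sin(np.radians(tilt))*v-np.cos(np.radians(tilt))*np.array([0,0,1.]); x=np.cross(y,d)
    return Ro.from_matrix(np.c_[x,y,d])
def go(G,R,back=0.):
    "increment to bring the grasp point to G (less 'back' along the tool)"
    p,r,o=cur(); T=np.array(G)+(bot.hold_point_z-back)*R.as_matrix()[:,2]
    print("inc",np.round(r.inv().apply(T-p)*1000,1),np.round((r.inv()*R).as_rotvec(degrees=True),1),"t",o["t"],"TCP",T.round(3))
def st():
    p,r,o=cur(); print("t",round(o["t"],2),"tcp",p.round(4),"G",(p-bot.hold_point_z*r.as_matrix()[:,2]).round(4),"q",np.round(o["q"],2),"F",np.round(o["contact_force"],1),"w",round(float(o["gripper_width"]),3),round(float(o["grasp_force"]),1)); print(r.as_matrix().round(3).tolist())
E
python3 - <<'E'
from h import *
a=cam("top")
print(ray(a,(323.5,224.3),.07), [ray(a,p,0)[:2] for p in((319.5,245.5),(341,231))])
go([.56,-.0,.20],tool(29,0)); go([.561,.006,.039],tool(29,45),.13)
E
```

```text
[0.56491922 0.00811029 0.07      ] [array([0.53641524, 0.01633521]), array([ 0.56327504, -0.02417184])]
inc [ 531.3 -497.5   49.9] [-1.000e-01 -1.000e-01 -1.006e+02] t 0.2 TCP [0.56  0.    0.181]
inc [ 548.5 -425.5  113.4] [ 39.2  32.6 -94.8] t 0.2 TCP [ 0.599 -0.063  0.118]
```

Emit:
step_arm([
  [[1,531,-497,20,0,0,-100],[1,531,-497,20,0,0,-100],[1,531,-497,20,0,0,-100],[1,531,-497,20,0,0,-100],[1,531,-497,20,0,0,-100],[1,531,-497,20,0,0,-100],[1,531,-497,20,0,0,-100],[1,531,-497,20,0,0,-100],[1,531,-497,20,0,0,-100],[1,531,-497,20,0,0,-100]],
])

```text
t: 1.03
eef_pos: [0.4124, -0.2724, 0.22]
tool_rot: [0.0, 0.705, 0.71, -0.0]
contact_force: [0.6, -0.8, 0.1]
gripper_width: 1.0
grasp_force: 0.0
```

Run:
```python
from h import *
st();go([.56,-.0,.23],tool(29,0)); go([.563,.006,.039],tool(29,45),.13)
```

```text
t 1.03 tcp [ 0.4124 -0.2724  0.22  ] G [ 0.4124 -0.2723  0.2387] q [ 0.81  0.22 -0.4   1.97  0.1   0.97  0.37] F [ 0.6 -0.8  0.1] w 1.0 0.0
[[-0.007, 1.0, 0.0], [1.0, 0.007, -0.0], [-0.0, 0.0, -1.0]]
inc [271.3 149.5   8.6] [  0.    0.  -28.6] t 1.0333 TCP [0.56  0.    0.211]
inc [208.3 190.2 102.2] [ 11.2  44.1 -27.1] t 1.0333 TCP [ 0.601 -0.063  0.118]
```

Emit:
step_arm([
  [[1,208,190,80,11.2,44.1,-27.1],[1,208,190,80,11.2,44.1,-27.1],[1,208,190,80,11.2,44.1,-27.1],[1,208,190,80,11.2,44.1,-27.1],[1,208,190,80,11.2,44.1,-27.1],[1,208,190,80,11.2,44.1,-27.1],[1,208,190,80,11.2,44.1,-27.1],[1,208,190,80,11.2,44.1,-27.1],[1,208,190,80,11.2,44.1,-27.1],[1,208,190,80,11.2,44.1,-27.1]],
])

```text
t: 1.87
eef_pos: [0.6016, -0.0665, 0.1385]
tool_rot: [-0.33, 0.472, 0.794, 0.195]
contact_force: [-0.5, -0.4, 0.5]
gripper_width: 1.004
grasp_force: 0.0
```

Run:
```python
from h import *
st()
w=cam("wrist");save("w1",w[0])
R=tool(29,45);go([.563,.006,.039],R,.10);go([.563,.006,.039],R)
```

```text
t 1.87 tcp [ 0.6016 -0.0665  0.1385] G [ 0.6079 -0.0781  0.1517] q [ 0.64  0.88 -0.6   1.41 -0.17  1.45  0.67] F [-0.5 -0.4  0.5] w 1.004 0.0
[[-0.337, 0.878, -0.339], [0.621, 0.478, 0.621], [0.708, -0.001, -0.706]]
inc [-12.9   1.4  48.6] [ 0.3  0.1 -0.3] t 1.9167 TCP [ 0.591 -0.044  0.096]
inc [-12.8   0.8 148.6] [ 0.3  0.1 -0.3] t 1.9167 TCP [0.557 0.018 0.026]
```

View pics/w1.png

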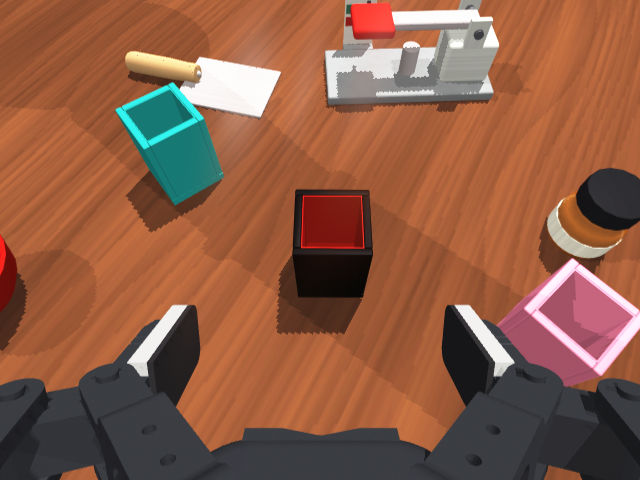

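The wrist view shows the black cup with its front rim at (294..371, 249), back rim at (297..370, 190) and base edge at (298..365, 297). It is nearly square to the fingers, and the pink cup at the right stays clear. I'll refine the position from these corners.

Run:
```python
from h import *
w=cam("wrist");hsv=cv2.cvtColor(w[0],cv2.COLOR_RGB2HSV)
P=[ray(w,p,.07) for p in((294,249),(371,249),(370,190),(297,190))]
print(np.round(P,4),np.mean(P,0).round(4))
B=[ray(w,p,0) for p in((298.5,297),(364.5,297))];print(np.round(B,4))
for A in (P[1]-P[0],P[2]-P[3],B[1]-B[0]): print(np.degrees(np.arctan2(A[1],A[0])),np.linalg.norm(A))
m=np.mean(B,0);y=np.radians(29);print("base centre",m+.024*np.array([-np.sin(y),np.cos(y),0]))
```

```text
[[ 0.5569 -0.0193  0.07  ]
 [ 0.5977  0.0029  0.07  ]
 [ 0.5786  0.0419  0.07  ]
 [ 0.5367  0.019   0.07  ]] [0.5675 0.0111 0.07  ]
[[ 5.586e-01 -2.340e-02  0.000e+00]
 [ 6.019e-01  2.000e-04  0.000e+00]]
28.577166789223707 0.04645510660291274
28.58353074303734 0.047729462803759594
28.572671830930982 0.0492950356253724
base centre [0.56864628 0.00939421 0.        ]
```

Run:
```python
from h import *
R=tool(28.6,45);go([.570,.0065,.039],R)
```

```text
inc [-15.3   7.3 147.4] [ 0.1  0.2 -0. ] t 1.9667 TCP [0.564 0.018 0.026]
```

Emit:
step_arm([
  [[1,-15.3,7.3,20,0,0,0],[1,-15.3,7.3,50,0,0,0],[1,-15.3,7.3,80,0,0,0],[1,-15.3,7.3,110,0,0,0],[1,-15.3,7.3,130,0,0,0],[1,-15.3,7.3,147,0,0,0],[1,-15.3,7.3,147,0,0,0],[-1,-15.3,7.3,147,0,0,0],[-1,-15.3,7.3,147,0,0,0],[-1,-15.3,7.3,147,0,0,0]],
], force=40)

```text
t: 2.8
eef_pos: [0.5651, 0.0176, 0.0266]
tool_rot: [-0.327, 0.472, 0.795, 0.196]
contact_force: [-0.4, 0.0, 1.1]
gripper_width: 0.602
grasp_force: 0.0
```

Emit:
step_arm([
  [[-1,0,0,0,0,0,0],[-1,0,0,0,0,0,0],[-1,0,0,0,0,0,0],[-1,0,0,0,0,0,0],[-1,0,0,0,0,0,0]],
])

```text
t: 3.22
eef_pos: [0.565, 0.0177, 0.0266]
tool_rot: [-0.328, 0.472, 0.795, 0.196]
contact_force: [-0.6, -4.0, 7.4]
gripper_width: 0.56
grasp_force: 36.7
```

Run:
```python
from h import *
st()
go([.570,.0065,.12],tool(28.6,45))
```

```text
t 3.22 tcp [0.565  0.0177 0.0266] G [0.5713 0.0061 0.0398] q [ 0.58  0.96 -0.61  1.6  -0.16  1.16  0.68] F [-0.6 -4.   7.4] w 0.56 36.7
[[-0.339, 0.879, -0.336], [0.621, 0.478, 0.621], [0.706, 0.002, -0.708]]
inc [ 57.4  -0.8 -56. ] [0.1 0.1 0. ] t 3.2167 TCP [0.564 0.018 0.107]
```

Emit:
step_arm([
  [[-1,30,0,-30,0,0,0],[-1,57,0,-57,0,0,0],[-1,70,0,-70,0,0,0],[-1,70,0,-70,0,0,0]],
])

```text
t: 3.55
eef_pos: [0.5666, 0.0191, 0.1289]
tool_rot: [-0.326, 0.471, 0.796, 0.197]
contact_force: [0.1, 0.1, -1.7]
gripper_width: 0.555
grasp_force: 38.6
```

Run:
```python
from h import *
st()
go([.570,.0065,.14],tool(28.6,0));go([.570,.0065,.14],tool(28.6,-45))
save("w2",cam("wrist")[0])
```

```text
t 3.55 tcp [0.5666 0.0191 0.1289] G [0.5728 0.0075 0.1422] q [ 0.6   0.82 -0.65  1.59 -0.21  1.28  0.63] F [ 0.1  0.1 -1.7] w 0.555 38.6
[[-0.344, 0.878, -0.332], [0.621, 0.479, 0.621], [0.704, 0.007, -0.71]]
inc [-14.4  -3.1  -3.5] [  0.4 -44.7   0.2] t 3.55 TCP [0.57  0.006 0.121]
inc [-19.9  -3.  -16.7] [  0.5 -89.7  -0. ] t 3.55 TCP [ 0.576 -0.005  0.127]
```

View pics/w2.png

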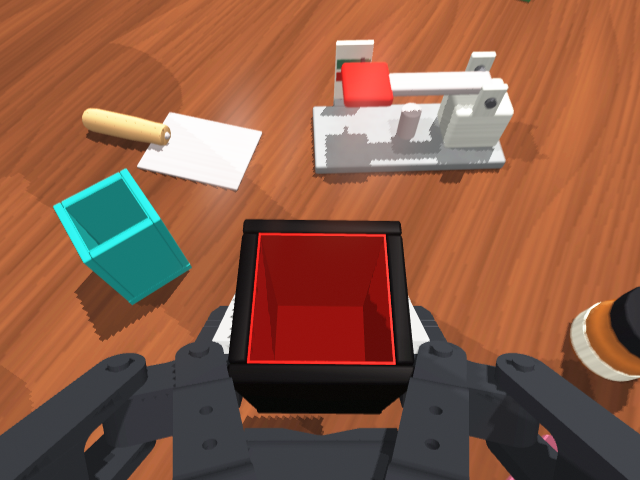

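The wrist view shows the cup held squarely between the pads with its mouth up (rim at about (230..410, 225..370)). Now I'll tip it 90°.

Emit:
step_arm([
  [[-1,-2,0,0,0,-7,0],[-1,-5,0,0,0,-14,0],[-1,-7,0,-1,0,-21,0],[-1,-9,0,-1,0,-28,0],[-1,-11,-1,-2,0,-35,0],[-1,-13,-1,-3,0,-42,0],[-1,-15,-2,-5,0,-49,0],[-1,-16,-2,-7,0,-56,0],[-1,-17,-3,-9,0,-63,0],[-1,-18,-3,-11,0,-70,0]],
])

```text
t: 4.43
eef_pos: [0.5706, -0.0005, 0.1192]
tool_rot: [0.189, 0.498, 0.839, -0.111]
contact_force: [-0.4, 0.3, -2.7]
gripper_width: 0.557
grasp_force: 38.5
```

Run:
```python
from h import *
st()
R=tool(28.6,-45)
go([.570,.0065,.14],R);go([.570,.0065,.060],R)
```

```text
t 4.43 tcp [ 5.706e-01 -5.000e-04  1.192e-01] G [0.5667 0.0065 0.1361] q [-0.2   0.42 -0.2   2.04  0.77  0.79 -0.46] F [-0.4  0.3 -2.7] w 0.557 38.5
[[-0.433, 0.877, 0.206], [0.794, 0.48, -0.373], [-0.427, 0.002, -0.904]]
inc [-9.4  2.8 -4. ] [  0.1 -19.7   0. ] t 4.4333 TCP [ 0.576 -0.005  0.127]
inc [24.8  2.7 68.4] [  0.1 -19.7   0. ] t 4.4333 TCP [ 0.576 -0.005  0.047]
```

Emit:
step_arm([
  [[-1,-4,2,0,0,-7,0],[-1,-8,3,0,0,-14,0],[-1,-9,3,-4,0,-19.7,0],[-1,5,3,25,0,-19.7,0],[-1,15,3,48,0,-19.7,0],[-1,25,3,68,0,-19.7,0],[-1,30,3,80,0,-19.7,0],[-1,30,3,80,0,-19.7,0]],
])

```text
t: 5.1
eef_pos: [0.5742, -0.0052, 0.03]
tool_rot: [0.325, 0.471, 0.797, -0.196]
contact_force: [0.7, 0.2, -1.6]
gripper_width: 0.558
grasp_force: 38.5
```

Run:
```python
from h import *
st()
R=tool(28.6,-45)
go([.570,.0065,.034],R);go([.570,.0065,.026],R)
```

```text
t 5.1 tcp [ 0.5742 -0.0052  0.03  ] G [0.5679 0.0063 0.0433] q [-0.47  0.68 -0.06  2.11  1.24  0.88 -1.1 ] F [ 0.7  0.2 -1.6] w 0.558 38.5
[[-0.346, 0.877, 0.333], [0.623, 0.48, -0.618], [-0.702, -0.007, -0.712]]
inc [5.8 2.  7.2] [-0.2 -0.4  0.3] t 5.1 TCP [ 0.576 -0.005  0.021]
inc [11.4  2.1 12.9] [-0.2 -0.4  0.3] t 5.1 TCP [ 0.576 -0.005  0.013]
```

Emit:
step_arm([
  [[-1,4,1,5,0,0,0],[-1,7,1,8,0,0,0],[-1,8,1,9,0,0,0],[-1,9,1,10,0,0,0],[-1,9,1,10,0,0,0]],
])

```text
t: 5.52
eef_pos: [0.5779, -0.0045, 0.0209]
tool_rot: [0.327, 0.472, 0.795, -0.193]
contact_force: [0.2, 0.2, -1.1]
gripper_width: 0.556
grasp_force: 38.5
```

Emit:
step_arm([
  [[-1,1,0,1,0,0,0],[-1,2,0,2,0,0,0],[-1,3,0,3,0,0,0],[-1,3,0,3,0,0,0]],
])

```text
t: 5.85
eef_pos: [0.5777, -0.0045, 0.0162]
tool_rot: [0.327, 0.472, 0.796, -0.194]
contact_force: [0.4, 0.4, -1.5]
gripper_width: 0.556
grasp_force: 38.5
```

Emit:
step_arm([
  [[-1,0.7,0,0.7,0,0,0],[-1,1.4,0,1.4,0,0,0],[-1,1.4,0,1.4,0,0,0]],
])

```text
t: 6.1
eef_pos: [0.5778, -0.0044, 0.0152]
tool_rot: [0.328, 0.472, 0.795, -0.194]
contact_force: [-3.7, 2.7, 6.0]
gripper_width: 0.559
grasp_force: 39.5
```

Run:
```python
from h import *
st()
b=cam("scene")[0]; save("s2",np.hstack([cv2.resize(b[200:340,230:420],(760,560))]))
```

```text
t 6.1 tcp [ 0.5778 -0.0044  0.0152] G [0.5715 0.0071 0.0285] q [-0.48  0.71 -0.06  2.1   1.27  0.87 -1.15] F [-3.7  2.7  6. ] w 0.559 39.5
[[-0.34, 0.878, 0.338], [0.624, 0.479, -0.618], [-0.704, 0.001, -0.71]]
```

View pics/s2.png

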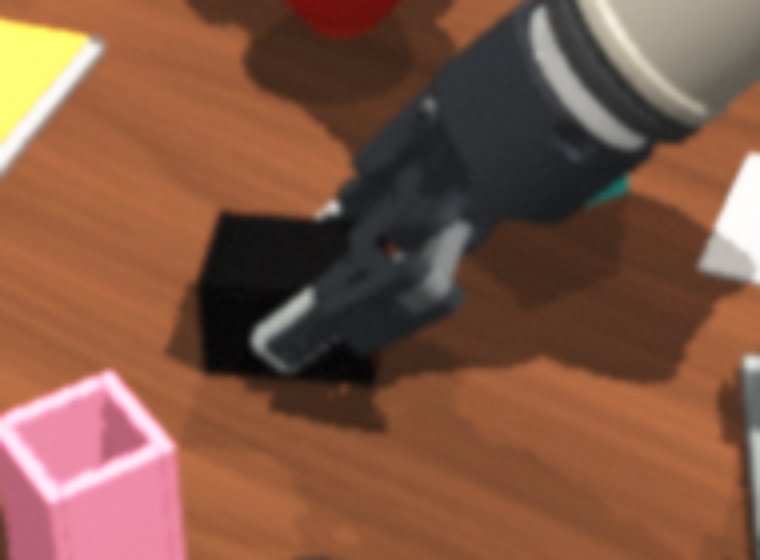

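The cup now lies on its side on the bench at z≈24 mm, the gripper is tilted over it, and the contact force rose just as expected. I'll release and retreat.

Emit:
step_arm([
  [[1,0,0,0,0,0,0],[1,0,0,0,0,0,0],[1,0,0,0,0,0,0],[1,0,0,0,0,0,0],[1,0,0,-20,0,0,0],[1,0,0,-50,0,0,0],[1,0,0,-85,0,0,0],[1,0,0,-120,0,0,0],[1,0,0,-150,0,0,0],[1,0,0,-150,0,0,0]],
])

```text
t: 6.98
eef_pos: [0.5276, 0.0941, 0.1241]
tool_rot: [0.328, 0.471, 0.797, -0.189]
contact_force: [1.1, 0.2, -1.1]
gripper_width: 0.999
grasp_force: 0.0
```

Run:
```python
from h import *
st()
go([.5762,-.0015,.03],tool(28.6,0),.14);go([.5762,-.0015,.03],tool(28.6,45),.14)
```

```text
t 6.98 tcp [0.5276 0.0941 0.1241] G [0.5212 0.1055 0.1374] q [-0.6   0.51 -0.17  2.09  0.99  1.08 -0.99] F [ 1.1  0.2 -1.1] w 0.999 0.0
[[-0.342, 0.875, 0.344], [0.627, 0.485, -0.61], [-0.7, 0.007, -0.714]]
inc [-95.6  -3.6  55.6] [ 0.5 44.4  0.2] t 6.9833 TCP [ 0.576 -0.002  0.151]
inc [-131.9   -4.5  141. ] [ 0.5 89.4  0.4] t 6.9833 TCP [ 0.617 -0.077  0.116]
```

Emit:
step_arm([
  [[1,-16,0,4,0,7,0],[1,-32,0,9,0,14,0],[1,-47,-1,16,0,21,0],[1,-62,-1,25,0,28,0],[1,-77,-2,38,0,35,0],[1,-91,-3,51,0,42,0],[1,-102,-4,65,0,49,0],[1,-112,-4,80,0,56,0],[1,-120,-4,96,0,63,0],[1,-126,-4,112,0,70,0]],
])

```text
t: 7.82
eef_pos: [0.6055, -0.0647, 0.1308]
tool_rot: [-0.161, 0.502, 0.844, 0.098]
contact_force: [0.2, 1.4, 0.4]
gripper_width: 0.996
grasp_force: 0.0
```

Emit:
step_arm([
  [[1,-8,0,14,0,7,0],[1,-16,0,24,0,14,0],[1,-20,0,30,0,19.4,0],[1,-20,0,30,0,19.4,0]],
])

```text
t: 8.15
eef_pos: [0.6053, -0.0744, 0.0869]
tool_rot: [-0.305, 0.482, 0.802, 0.178]
contact_force: [-1.1, -2.2, -1.2]
gripper_width: 1.003
grasp_force: 0.0
```

Run:
```python
from h import *
st()
go([.5762,-.0015,.03],tool(28.6,45),.0)
w=cam("wrist");save("w3",w[0])
a=cam("top");save("t3",a[0])
```

```text
t 8.15 tcp [ 0.6053 -0.0744  0.0869] G [ 0.6112 -0.0852  0.1009] q [ 0.55  0.88 -0.45  1.44 -0.21  1.35  0.75] F [-1.1 -2.2 -1.2] w 1.003 0.0
[[-0.349, 0.882, -0.318], [0.665, 0.472, 0.579], [0.66, -0.009, -0.751]]
inc [ 22.2   9.3 112.8] [-0.1  3.7 -0.7] t 8.15 TCP [0.57  0.01  0.017]
```

View pics/w3.png

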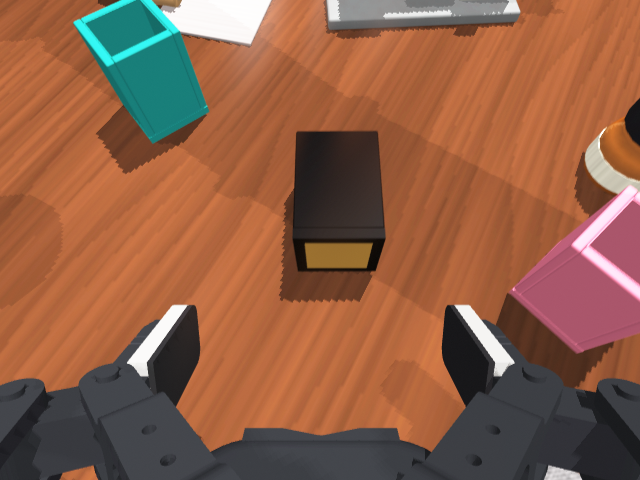

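The wrist view shows the cup lying with its gold base toward the gripper. Its top face spans (296..379, 131) to (293..384, 232), and the base's lower edge is at (297..377, 270). I'll compute the regrasp.

Run:
```python
from h import *
w=cam("wrist");st()
P=np.array([ray(w,p,.048) for p in((293,235),(384,235),(379,131),(296,131))])
B=np.array([ray(w,p,0) for p in((297,270.5),(377.5,271))])
for A in (P[1]-P[0],P[2]-P[3],B[1]-B[0]): print(np.degrees(np.arctan2(A[1],A[0])).round(2),np.linalg.norm(A).round(4))
A=(P[2]+P[3]-P[1]-P[0])/2;print("axis",np.degrees(np.arctan2(A[1],A[0]))-90,np.linalg.norm(A))
c=P.mean(0);y=np.radians(28.6);v=np.array([-np.sin(y),np.cos(y),0])
print(c,B.mean(0)+.035*v)
c=(c+B.mean(0)+.035*v)/2;c[2]=.03
go(c-.005*v,tool(28.6,45)); print(c-.005*v)
```

```text
t 8.3 tcp [ 0.6079 -0.0677  0.0947] G [ 0.6138 -0.0784  0.1089] q [ 0.54  0.87 -0.46  1.44 -0.21  1.35  0.75] F [-0.6 -0.   0.7] w 0.999 0.0
[[-0.363, 0.877, -0.313], [0.664, 0.48, 0.574], [0.654, 0.001, -0.757]]
28.51 0.0485
28.47 0.0501
28.14 0.0512
axis 27.99949458361776 0.06928706411278031
[0.57313013 0.01263583 0.048     ] [0.57477193 0.01090565 0.        ]
inc [ 20.4   8.3 120.6] [-0.   4.2  0.1] t 8.3 TCP [0.57  0.019 0.017]
[0.57634449 0.00738082 0.03      ]
```

Run:
```python
from h import *
w=cam("wrist");st()
V=w[0].max(2); m=np.zeros(V.shape,np.uint8); m[60:290,250:430]=(V[60:290,250:430]<42)
hsv=cv2.cvtColor(w[0],cv2.COLOR_RGB2HSV); g=(hsv[...,0]>15)&(hsv[...,0]<28)&(hsv[...,1]>120)&(V>100)
g[:60]=0;g[290:]=0;g[:,:250]=0;g[:,430:]=0
cs,_=cv2.findContours(m,cv2.RETR_EXTERNAL,cv2.CHAIN_APPROX_NONE);c=max(cs,key=cv2.contourArea)
print(cv2.approxPolyDP(cv2.convexHull(c),4,True)[:,0].tolist())
n,_,s,_=cv2.connectedComponentsWithStats(g.astype(np.uint8));print(s[1:][s[1:,4]>300].tolist())
save("w4",w[0][60:290,230:450])
```

```text
t 8.35 tcp [ 0.6083 -0.0668  0.096 ] G [ 0.6141 -0.0775  0.1102] q [ 0.54  0.87 -0.46  1.44 -0.21  1.35  0.75] F [-0.3  0.2  0.9] w 1.002 0.0
[[-0.366, 0.877, -0.313], [0.663, 0.481, 0.573], [0.653, 0.002, -0.758]]
[[303, 145], [328, 146], [372, 252], [364, 280], [289, 279], [283, 252], [287, 182]]
[[295, 256, 66, 23, 1385]]
```

View pics/w4.png

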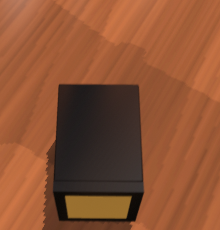

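The fresh crop, taken with the arm settled, puts the top face at (288..369, 145) to (284..374, 249) and the lower edge at (289..365, 280). The earlier picture was taken while the arm was still moving.

Run:
```python
from h import *
w=cam("wrist");st()
P=np.array([ray(w,p,.048) for p in((284,249),(374,249),(369,145),(288,145))])
B=np.array([ray(w,p,0) for p in((289,280),(365,280))])
for A in (P[1]-P[0],P[2]-P[3],B[1]-B[0]): print(np.degrees(np.arctan2(A[1],A[0])).round(2),np.linalg.norm(A).round(4))
y=np.radians(28.6);v=np.array([-np.sin(y),np.cos(y),0])
print(P.mean(0),B.mean(0)+.035*v)
c=(P.mean(0)+B.mean(0)+.035*v)/2;c[2]=.03
go(c-.005*v,tool(28.6,45))
```

```text
t 8.4 tcp [ 0.6085 -0.0665  0.0968] G [ 0.6144 -0.0772  0.1109] q [ 0.54  0.87 -0.46  1.44 -0.21  1.35  0.75] F [-0.2 -0.4 -0.7] w 1.002 0.0
[[-0.367, 0.876, -0.312], [0.663, 0.482, 0.573], [0.652, 0.003, -0.758]]
28.85 0.0481
28.9 0.0488
28.84 0.0485
[0.57310865 0.0060993  0.048     ] [0.5729403  0.00581386 0.        ]
inc [ 15.2   3.6 118.6] [-0.   4.3  0.3] t 8.4 TCP [0.569 0.013 0.017]
```

Emit:
step_arm([
  [[1,15,3.6,20,0,4.3,0],[1,15,3.6,45,0,4.3,0],[1,15,3.6,70,0,4.3,0],[1,15,3.6,85,0,4.3,0],[1,15,3.6,85,0,4.3,0],[1,15,3.6,85,0,4.3,0]],
])

```text
t: 8.9
eef_pos: [0.5792, -0.0066, 0.0419]
tool_rot: [-0.329, 0.47, 0.795, 0.196]
contact_force: [0.4, -1.2, 0.9]
gripper_width: 0.999
grasp_force: 0.0
```

Run:
```python
from h import *
st();y=np.radians(28.8);v=np.array([-np.sin(y),np.cos(y),0])
go(np.array([.573,.006,.031])-.005*v,tool(28.8,45))
```

```text
t 8.9 tcp [ 0.5792 -0.0066  0.0419] G [ 0.5856 -0.0182  0.0551] q [ 0.52  0.93 -0.49  1.54 -0.25  1.24  0.76] F [ 0.4 -1.2  0.9] w 0.999 0.0
[[-0.341, 0.876, -0.34], [0.618, 0.482, 0.621], [0.708, 0.002, -0.706]]
inc [-1.3  0.6 32.8] [ 0.1 -0.1  0.1] t 8.9 TCP [0.569 0.013 0.018]
```

Emit:
step_arm([
  [[1,-1,0,15,0,0,0],[1,-1,0,28,0,0,0],[1,-1,0,33,0,0,0],[1,-1,0,33,0,0,0],[-1,-1,0,33,0,0,0],[-1,-1,0,33,0,0,0],[-1,-1,0,33,0,0,0],[-1,-1,0,33,0,0,0],[-1,-1,0,33,0,0,0],[-1,-1,0,33,0,0,0]],
])

```text
t: 9.73
eef_pos: [0.5692, 0.0114, 0.017]
tool_rot: [-0.329, 0.471, 0.794, 0.197]
contact_force: [2.0, -2.6, 5.2]
gripper_width: 0.557
grasp_force: 39.9
```

Emit:
step_arm([
  [[-1,0,0,0,0,0,0],[-1,0,0,0,0,0,0],[-1,0,0,0,0,0,0]],
])

```text
t: 9.98
eef_pos: [0.5692, 0.0114, 0.017]
tool_rot: [-0.329, 0.471, 0.794, 0.197]
contact_force: [1.5, -2.3, 6.1]
gripper_width: 0.559
grasp_force: 39.9
```

Run:
```python
from h import *
st(); c=np.array([.573,.006,.024]);p,r,o=cur();G=p-bot.hold_point_z*r.as_matrix()[:,2];print("centre in tool frame",r.inv().apply(c-G)*1000)
```

```text
t 9.98 tcp [0.5692 0.0114 0.017 ] G [ 5.755e-01 -3.000e-04  3.020e-02] q [ 0.51  0.95 -0.49  1.58 -0.25  1.17  0.76] F [ 1.5 -2.3  6.1] w 0.559 39.9
[[-0.339, 0.878, -0.338], [0.619, 0.478, 0.623], [0.708, 0.002, -0.706]]
centre in tool frame [0.37771564 0.75810241 9.13180775]
```

Emit:
step_arm([
  [[-1,25,0,-25,0,0,0],[-1,54,0,-54,0,0,0],[-1,80,0,-80,0,0,0],[-1,100,0,-100,0,0,0],[-1,100,0,-100,0,0,0]],
])

```text
t: 10.4
eef_pos: [0.5712, 0.0121, 0.1634]
tool_rot: [-0.326, 0.47, 0.796, 0.198]
contact_force: [1.7, -0.1, -1.1]
gripper_width: 0.558
grasp_force: 39.7
```

```bash
cat >> h.py <<'E'
def cupgo(c,R,off=.009): go(np.array(c)-off*R.as_matrix()[:,2],R)
E
python3 - <<'E'
from h import *
st(); cupgo([.55,-.12,.17],tool(14,0)); cupgo([.522,-.252,.17],tool(0,-45))
E
```

```text
t 10.4 tcp [0.5712 0.0121 0.1634] G [5.774e-01 4.000e-04 1.767e-01] q [ 0.54  0.76 -0.53  1.56 -0.3   1.35  0.69] F [ 1.7 -0.1 -1.1] w 0.558 39.7
[[-0.345, 0.878, -0.333], [0.619, 0.479, 0.622], [0.706, 0.008, -0.709]]
inc [-76.7 -81.9 -72.9] [ -5.3 -44.7  14.1] t 10.4 TCP [ 0.55 -0.12  0.16]
inc [-151.  -173.  -151.9] [  0.5 -87.9  31.8] t 10.4 TCP [ 0.522 -0.259  0.163]
```

Emit:
step_arm([
  [[-1,-11,-12,-11,-1,-6.3,2],[-1,-22,-24,-22,-2,-12.6,4],[-1,-33,-36,-33,-2,-19,6],[-1,-44,-47,-43,-3,-25,8],[-1,-55,-59,-54,-4,-32,10],[-1,-66,-70,-63,-5,-38,12],[-1,-77,-82,-73,-5.3,-44.7,14.1],[-1,-77,-82,-73,-5.3,-44.7,14.1]],
])

```text
t: 11.07
eef_pos: [0.5451, -0.1199, 0.1545]
tool_rot: [-0.002, 0.615, 0.788, -0.005]
contact_force: [0.1, 1.5, -1.7]
gripper_width: 0.559
grasp_force: 39.9
```

Run:
```python
from h import *
st(); cupgo([.522,-.252,.17],tool(0,-45))
```

```text
t 11.07 tcp [ 0.5451 -0.1199  0.1545] G [ 0.5453 -0.1198  0.1732] q [ 0.32  0.39 -0.28  1.89  0.14  0.89  0.22] F [ 0.1  1.5 -1.7] w 0.559 39.9
[[-0.243, 0.97, -0.009], [0.97, 0.243, -0.004], [-0.002, -0.01, -1.0]]
inc [-129.2  -56.3   -7.8] [  5.  -44.6  13.6] t 11.0667 TCP [ 0.522 -0.259  0.163]
```

Emit:
step_arm([
  [[-1,-18,-8,-1,1,-6.4,2],[-1,-37,-16,-2,1,-12.7,4],[-1,-55,-24,-3,2,-19,6],[-1,-74,-32,-4,3,-25.5,8],[-1,-92,-40,-5,4,-32,10],[-1,-110,-48,-6,4,-38,12],[-1,-129,-56,-8,5,-44.6,13.6],[-1,-129,-56,-8,5,-44.6,13.6],[-1,-129,-56,-8,5,-44.6,13.6],[-1,-129,-56,-8,5,-44.6,13.6]],
])

```text
t: 11.9
eef_pos: [0.5244, -0.2588, 0.162]
tool_rot: [0.267, 0.655, 0.654, -0.269]
contact_force: [0.2, -1.1, -1.1]
gripper_width: 0.56
grasp_force: 39.8
```

Run:
```python
from h import *
st(); cupgo([.522,-.252,.10],tool(0,-45))
b=cam("scene");save("s5",cv2.resize(b[0][100:300,130:370],(720,600)))
```

```text
t 11.9 tcp [ 0.5244 -0.2588  0.162 ] G [ 0.5244 -0.2457  0.1754] q [-0.12  0.46  0.08  2.05  0.96  0.97 -0.76] F [ 0.2 -1.1 -1.1] w 0.56 39.8
[[0.0, 1.0, -0.003], [0.713, -0.002, -0.701], [-0.701, -0.002, -0.713]]
inc [48.3 -2.3 49.2] [-0.1 -0.5 -0. ] t 11.9 TCP [ 0.522 -0.259  0.093]
```

View pics/s5.png

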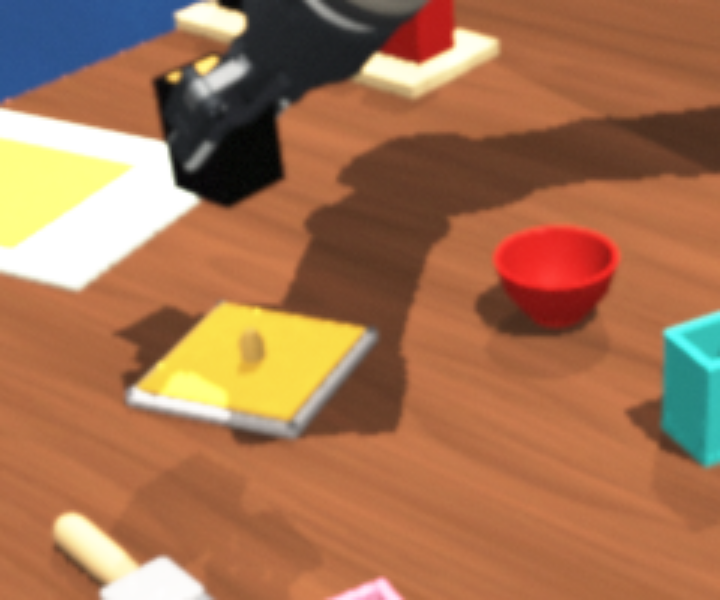

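The scene view shows the cup mouth-down with its gold base up, held above the pad. Its near rim corner is at about (207,168) and the nozzle tip at about (214,211). I'll cross-check the alignment in two views.

Run:
```python
from h import *
b=cam("scene");st()
print("nozzle",ray(b,(214,209),.032))
p,r,o=cur();d=r.as_matrix()[:,2];c=p+(.009-bot.hold_point_z)*d;print("cup centre est",c)
for sx in(-1,1):
  for sy in(-1,1): print(sx,sy,proj(b,c+[sx*.024,sy*.024,-.035]).round(1))
im=b[0];H,S,V=cv2.split(cv2.cvtColor(im,cv2.COLOR_RGB2HSV))
m=np.zeros(V.shape,np.uint8);m[200:260,160:270]=((H>18)&(H<35)&(S>150)&(V>130))[200:260,160:270]
k=max(cv2.findContours(m,0,1)[0],key=cv2.contourArea);ap=cv2.approxPolyDP(cv2.convexHull(k),3,True)[:,0]
P=np.array([ray(b,q,.012) for q in ap]);print(ap.tolist(),P.round(3).tolist(),P.mean(0))
```

```text
t 12.0 tcp [ 0.5245 -0.2595  0.163 ] G [ 0.5245 -0.2463  0.1763] q [-0.12  0.46  0.08  2.05  0.96  0.97 -0.76] F [-0.   0.2 -1.7] w 0.558 39.8
[[0.003, 1.0, -0.002], [0.712, -0.003, -0.702], [-0.702, 0.001, -0.712]]
nozzle [ 0.52281185 -0.2528989   0.032     ]
cup centre est [ 0.52449835 -0.25265447  0.16986754]
-1 -1 [206.1 152.9]
-1 1 [224.7 159.4]
1 -1 [186.7 162.7]
1 1 [205.4 169.8]
[[177, 229], [205, 201], [250, 209], [226, 239]] [[0.592, -0.285, 0.012], [0.49, -0.316, 0.012], [0.461, -0.219, 0.012], [0.563, -0.185, 0.012]] [ 0.52641822 -0.25117118  0.012     ]
```

Emit:
step_arm([
  [[-1,20,0,20,0,-0.5,0],[-1,40,0,40,0,-0.5,0],[-1,55,0,55,0,-0.5,0],[-1,65,0,65,0,-0.5,0],[-1,73,0,73,0,-0.5,0],[-1,80,0,80,0,-0.5,0],[-1,80,0,80,0,-0.5,0],[-1,80,0,80,0,-0.5,0]],
])

```text
t: 12.67
eef_pos: [0.5243, -0.2591, 0.0498]
tool_rot: [0.272, 0.654, 0.652, -0.272]
contact_force: [-0.4, 0.3, -1.7]
gripper_width: 0.557
grasp_force: 39.9
```

Run:
```python
from h import *
st(); cupgo([.524,-.252,.047],tool(0,-45))
```

```text
t 12.67 tcp [ 0.5243 -0.2591  0.0498] G [ 0.5243 -0.2458  0.0629] q [-0.15  0.67  0.1   2.07  1.1   0.84 -1.01] F [-0.4  0.3 -1.7] w 0.557 39.9
[[0.002, 1.0, -0.002], [0.704, -0.003, -0.71], [-0.71, 0.0, -0.704]]
inc [ 7.  -0.3  6.6] [-0.1  0.2 -0.1] t 12.6667 TCP [ 0.524 -0.259  0.04 ]
```

Emit:
step_arm([
  [[-1,3,0,3,0,0,0],[-1,5,0,5,0,0,0],[-1,6,0,6,0,0,0],[-1,6,0,6,0,0,0],[-1,6,0,6,0,0,0]],
])

```text
t: 13.08
eef_pos: [0.5242, -0.2589, 0.0412]
tool_rot: [0.272, 0.654, 0.652, -0.272]
contact_force: [0.1, 0.1, -1.4]
gripper_width: 0.552
grasp_force: 39.9
```

Emit:
step_arm([
  [[-1,0.7,0,0.7,0,0,0],[-1,1.2,0,1.2,0,0,0],[-1,1.2,0,1.2,0,0,0]],
])

```text
t: 13.33
eef_pos: [0.5241, -0.2589, 0.0393]
tool_rot: [0.272, 0.654, 0.652, -0.272]
contact_force: [-0.4, -0.4, -1.5]
gripper_width: 0.556
grasp_force: 39.9
```

Emit:
step_arm([
  [[-1,0.7,0,0.7,0,0,0],[-1,1.4,0,1.4,0,0,0],[-1,1.4,0,1.4,0,0,0]],
])

```text
t: 13.58
eef_pos: [0.5243, -0.2591, 0.0384]
tool_rot: [0.272, 0.653, 0.651, -0.273]
contact_force: [-1.2, 3.4, 9.9]
gripper_width: 0.557
grasp_force: 40.9
```

Contact at the expected height, so I'll release and back off along the tool.

Emit:
step_arm([
  [[-0.2,0,0,0,0,0,0],[1,0,0,0,0,0,0],[1,0,0,0,0,0,0],[1,0,0,0,0,0,0],[1,0,0,0,0,0,0],[1,0,0,-20,0,0,0],[1,0,0,-50,0,0,0],[1,0,0,-85,0,0,0],[1,0,0,-120,0,0,0],[1,0,0,-150,0,0,0]],
])

```text
t: 14.42
eef_pos: [0.5244, -0.1509, 0.1442]
tool_rot: [0.272, 0.654, 0.652, -0.272]
contact_force: [0.8, 0.5, -0.3]
gripper_width: 1.002
grasp_force: 0.0
```

Run:
```python
from h import *
b=cam("scene")[0];a=cam("top")[0]
save("both",np.hstack([cv2.resize(b[140:260,150:290],(400,343)),cv2.resize(a[195:298,420:540],(400,343))]))
st()
# valve: paddle centre from both views
T=cam("top");S=cam("scene")
def red(c,x0,y0,x1,y1):
    H,Sa,V=cv2.split(cv2.cvtColor(c[0],cv2.COLOR_RGB2HSV));m=np.zeros(V.shape,np.uint8)
    m[y0:y1,x0:x1]=(((H<6)|(H>174))&(Sa>180)&(V>150))[y0:y1,x0:x1]
    k=max(cv2.findContours(m,0,1)[0],key=cv2.contourArea);return cv2.minAreaRect(k)
for c,r in((T,(185,240,235,285)),(S,(425,265,462,290))):
    q=red(c,*r);print(q,ray(c,q[0],.068))
```

```text
t 14.52 tcp [ 0.5274 -0.1479  0.1454] G [ 0.5273 -0.1347  0.1586] q [-0.28  0.5   0.    2.04  0.89  1.08 -0.9 ] F [ 0.7 -0.7 -0.9] w 0.998 0.0
[[0.002, 1.0, 0.007], [0.707, 0.003, -0.707], [-0.707, 0.006, -0.707]]
((198.10003662109375, 267.7000427246094), (17.441329956054688, 4.0249223709106445), 63.43495178222656) [0.49230337 0.22437337 0.068     ]
((444.5, 279.0), (18.0, 29.0), 90.0) [0.50671906 0.21452694 0.068     ]
```

View pics/both.png

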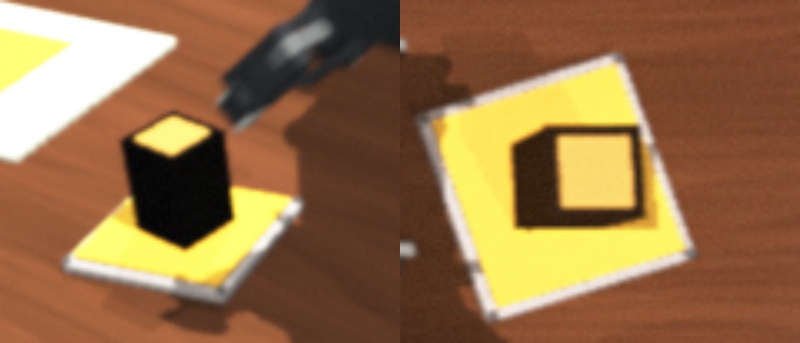

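The cup stands upright and mouth-down in the middle of the pad in both views: the gold base is visible at crop (172,137), and the top view shows it centred once the perspective is allowed for. Next is the lever; I'll move above it with the gripper shut.

Run:
```python
from h import *
R=tool(30,0);z=np.array([0,0,bot.hold_point_z])
go(np.array([.55,.03,.22])+z,tool(15,-15));go(np.array([.45,.14,.20])+z,R)
```

```text
inc [  70.2   26.4 -180.6] [ -7.6  30.1 -13.3] t 14.6167 TCP [0.551 0.025 0.221]
inc [ 165.4  -75.1 -247.4] [-11.8  44.2 -28.5] t 14.6167 TCP [0.45 0.14 0.2 ]
```

Run:
```python
from h import *
z=np.array([0,0,bot.hold_point_z])
go(np.array([.54,.14,.20])+z,tool(30,0))
```

```text
inc [ 165.6   14.9 -247.4] [-11.8  44.2 -28.5] t 14.6167 TCP [0.54 0.14 0.2 ]
```

Emit:
step_arm([
  [[-1,17,1.5,-40,-1.2,4.4,-2.8],[-1,34,3,-65,-2.4,8.8,-5.6],[-1,50,4.5,-90,-3.6,13,-8.5],[-1,66,6,-120,-5,18,-11.5],[-1,83,8,-145,-6,22,-14],[-1,100,9,-170,-7,27,-17],[-1,118,11,-195,-8,31,-20],[-1,135,12,-215,-9.5,35.5,-23],[-1,150,14,-235,-10.6,40,-26],[-1,166,15,-247,-11.8,44.2,-28.5]],
])

```text
t: 15.45
eef_pos: [0.5407, 0.1401, 0.199]
tool_rot: [-0.001, 0.5, 0.866, 0.001]
contact_force: [0.4, 0.1, 0.9]
gripper_width: -0.003
grasp_force: 0.0
```

Emit:
step_arm([
  [[-1,0,0,0,0,0,0],[-1,0,0,0,0,0,0],[-1,0,0,0,0,0,0]],
])

```text
t: 15.7
eef_pos: [0.5395, 0.1376, 0.1977]
tool_rot: [-0.0, 0.502, 0.865, -0.002]
contact_force: [0.4, 0.0, -0.3]
gripper_width: 0.001
grasp_force: 0.0
```

Run:
```python
from h import *
st();w=cam("wrist");save("w6",w[0])
```

```text
t 15.7 tcp [0.5395 0.1376 0.1977] G [0.5396 0.1376 0.2164] q [-0.07  0.35 -0.36  1.85  0.15  0.97  0.02] F [ 0.4  0.  -0.3] w 0.001 0.0
[[-0.496, 0.868, -0.003], [0.868, 0.496, -0.003], [-0.001, -0.004, -1.0]]
```

View pics/w6.png

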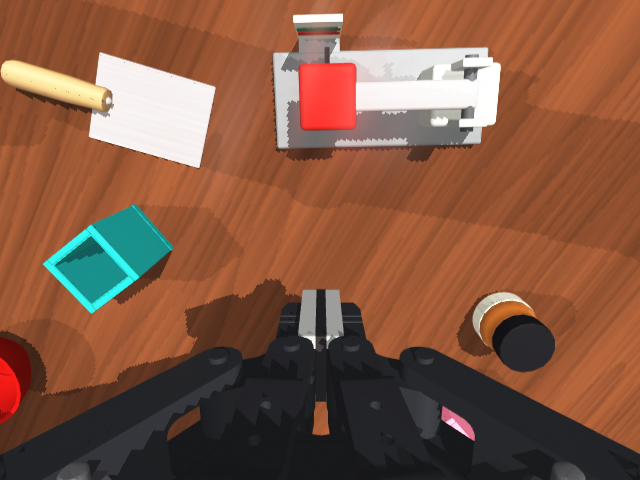

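The wrist view shows the red paddle at (299..357, 64..130). Its lever runs right to the hinge at about (470,92), aligned with the tool's y, and the gauge plate is above it at (318,18). I'll compute the press.

Run:
```python
from h import *
w=cam("wrist")
c=ray(w,(328,96),.068);P=[ray(w,q,.068) for q in((300,65),(355,63.5),(357,128),(302,130))]
print(c,[np.linalg.norm(P[i]-P[i-1]).round(4) for i in range(4)])
e=ray(w,(276,148),.01)-ray(w,(480,143),.01);print("valve -x az",np.degrees(np.arctan2(e[1],e[0])),np.linalg.norm(e))
R0=tool(30,0);z=np.array([0,0,bot.hold_point_z])
go([c[0],c[1],.10+bot.hold_point_z],R0)
# tilted so the tips lie flat on the paddle at half travel
R=Ro.from_rotvec(.16*np.array([np.sin(np.radians(30)),-np.cos(np.radians(30)),0]))*R0
d=R.as_matrix()[:,2];print("d",d,"(should lean towards +x valve? lever normal down)")
go(np.array([c[0],c[1],.100])-bot.hold_point_z*d,R)
```

```text
[0.50105727 0.21287737 0.068     ] [np.float64(0.0387), np.float64(0.0338), np.float64(0.0384), np.float64(0.0353)]
valve -x az -148.79334078812155 0.1599755923504809
inc [83.7  3.8 98.2] [-0.2  0.1 -0.2] t 15.8 TCP [0.501 0.213 0.1  ]
d [ 0.13797361  0.0796591  -0.98722728] (should lean towards +x valve? lever normal down)
inc [83.7  3.8 98.2] [-9.3  0.1 -0.2] t 15.8 TCP [0.501 0.213 0.1  ]
```

Emit:
step_arm([
  [[-1,25,1,20,-3,0,0],[-1,50,2,40,-6,0,0],[-1,75,3,65,-9,0,0],[-1,84,4,85,-9.2,0,0],[-1,84,4,98,-9.2,0,0],[-1,84,4,98,-9.2,0,0],[-1,84,4,98,-9.2,0,0]],
])

```text
t: 16.38
eef_pos: [0.5011, 0.2143, 0.1007]
tool_rot: [0.04, 0.499, 0.863, 0.068]
contact_force: [0.6, 0.4, -0.0]
gripper_width: 0.002
grasp_force: 0.0
```

Run:
```python
from h import *
st()
R=Ro.from_rotvec(.16*np.array([np.sin(np.radians(30.5)),-np.cos(np.radians(30.5)),0]))*tool(30.5,0)
d=R.as_matrix()[:,2];go(np.array([.501,.213,.0536])-bot.hold_point_z*d,R)
```

```text
t 16.38 tcp [0.5011 0.2143 0.1007] G [0.4986 0.2128 0.1192] q [-0.22  0.39 -0.35  2.08  0.26  0.55 -0.23] F [ 0.6  0.4 -0. ] w 0.002 0.0
[[-0.499, 0.856, 0.137], [0.867, 0.493, 0.079], [-0.0, 0.158, -0.988]]
inc [-1.  -8.1 46.4] [-0.1  0.1 -0.6] t 16.3833 TCP [0.501 0.213 0.054]
```

Emit:
step_arm([
  [[-1,-1,-2,12,0,0,0],[-1,-1,-4,22,0,0,0],[-1,-1,-5,29,0,0,0],[-1,-1,-6,34,0,0,0],[-1,-1,-7,38,0,0,0],[-1,-1,-7.5,41,0,0,0],[-1,-1,-8,43,0,0,0],[-1,-1,-8,43,0,0,0]],
])

```text
t: 17.05
eef_pos: [0.502, 0.213, 0.0576]
tool_rot: [0.04, 0.499, 0.863, 0.07]
contact_force: [1.2, -1.8, 4.6]
gripper_width: -0.006
grasp_force: 2.6
```

Emit:
step_arm([
  [[-1,0,0,0,0,0,0],[-1,0,0,0,0,0,0],[-1,0,0,0,0,0,0]],
])

```text
t: 17.3
eef_pos: [0.502, 0.213, 0.058]
tool_rot: [0.04, 0.499, 0.863, 0.07]
contact_force: [0.8, -3.1, 5.2]
gripper_width: 0.004
grasp_force: 2.5
```

Emit:
step_arm([
  [[-1,0,-0.4,2.5,0,0,0],[-1,0,-0.8,4.6,0,0,0],[-1,0,-0.8,4.6,0,0,0],[-1,0,-0.8,4.6,0,0,0],[-1,0,-0.8,4.6,0,0,0]],
])

```text
t: 17.72
eef_pos: [0.5022, 0.2132, 0.0535]
tool_rot: [0.04, 0.499, 0.863, 0.07]
contact_force: [1.6, -1.9, 6.1]
gripper_width: 0.003
grasp_force: 3.2
```

Run:
```python
from h import *
st();b=cam("scene")[0];w=cam("wrist")[0]
save("fin",np.hstack([cv2.resize(b[250:370,400:500],(400,480),interpolation=cv2.INTER_CUBIC),cv2.resize(b[150:250,160:260],(400,480))]))
```

```text
t 17.72 tcp [0.5022 0.2132 0.0535] G [0.4996 0.2117 0.072 ] q [-0.27  0.47 -0.3   2.11  0.32  0.44 -0.29] F [ 1.6 -1.9  6.1] w 0.003 3.2
[[-0.498, 0.856, 0.14], [0.867, 0.492, 0.08], [0.0, 0.161, -0.987]]
```

View pics/fin.png

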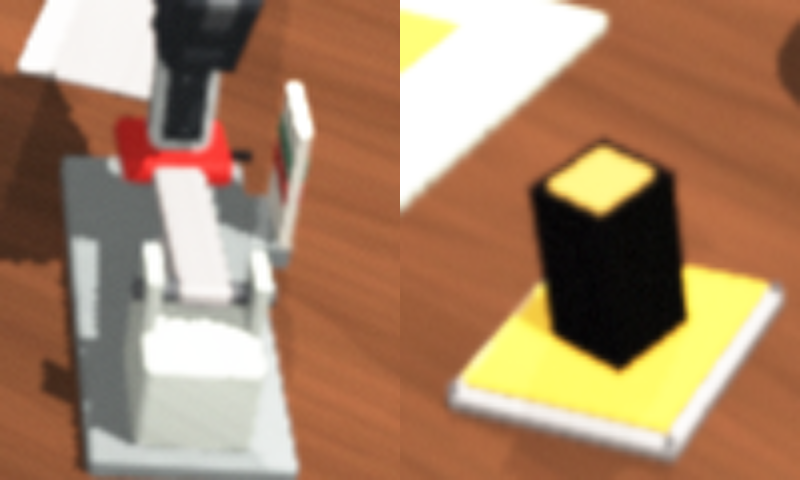

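The paddle is pressed level with the green band: fingertips at crop (185,125), pointer at (243,155), and the green band on the gauge plate. The height of 53.5 mm is the computed half travel, with about 6.5 N. The cup is still standing. I'll hold for more than 2 s.

Emit:
step_arm([
  [[-1,0,0,0,0,0,0],[-1,0,0,0,0,0,0],[-1,0,0,0,0,0,0],[-1,0,0,0,0,0,0],[-1,0,0,0,0,0,0],[-1,0,0,0,0,0,0],[-1,0,0,0,0,0,0],[-1,0,0,0,0,0,0],[-1,0,0,0,0,0,0],[-1,0,0,0,0,0,0]],
])

```text
t: 18.65
eef_pos: [0.5022, 0.2132, 0.0536]
tool_rot: [0.041, 0.499, 0.863, 0.07]
contact_force: [1.5, -2.7, 6.2]
gripper_width: -0.002
grasp_force: 3.2
```

Emit:
step_arm([
  [[-1,0,0,0,0,0,0],[-1,0,0,0,0,0,0],[-1,0,0,0,0,0,0],[-1,0,0,0,0,0,0],[-1,0,0,0,0,0,0],[-1,0,0,0,0,0,0],[-1,0,0,0,0,0,0],[-1,0,0,0,0,0,0],[-1,0,0,0,0,0,0],[-1,0,0,0,0,0,0]],
])

```text
t: 19.48
eef_pos: [0.5022, 0.2132, 0.0536]
tool_rot: [0.041, 0.499, 0.863, 0.07]
contact_force: [0.9, -2.2, 6.4]
gripper_width: 0.006
grasp_force: 3.2
```

Emit:
step_arm([
  [[-1,0,0,0,0,0,0],[-1,0,0,0,0,0,0],[-1,0,0,0,0,0,0],[-1,0,0,0,0,0,0],[-1,0,0,0,0,0,0],[-1,0,0,0,0,0,0],[-1,0,0,0,0,0,0],[-1,0,0,0,0,0,0],[-1,0,0,0,0,0,0],[-1,0,0,0,0,0,0]],
])

```text
t: 20.32
eef_pos: [0.5022, 0.2132, 0.0536]
tool_rot: [0.04, 0.499, 0.863, 0.07]
contact_force: [1.3, -1.9, 6.9]
gripper_width: -0.002
grasp_force: 3.2
```

Emit:
step_arm([
  [[-1,0,0,0,0,0,0],[-1,0,0,0,0,0,0],[-1,0,0,0,0,0,0],[-1,0,0,0,0,0,0],[-1,0,0,0,0,0,0],[-1,0,0,0,0,0,0],[-1,0,0,0,0,0,0],[-1,0,0,0,0,0,0],[-1,0,0,0,0,0,0],[-1,0,0,0,0,0,0]],
])

```text
t: 21.15
eef_pos: [0.5022, 0.2132, 0.0536]
tool_rot: [0.04, 0.499, 0.863, 0.07]
contact_force: [1.0, -1.3, 6.7]
gripper_width: 0.003
grasp_force: 3.2
```

```bash
python3 -c "
from station import bot
print(bot.hand_in())"
```

```text
the job is handed in; nothing more can be done
None
```

The job is handed in: the black cup stands mouth-down on the pad over the nozzle. The lever was held about half-way down (about 6.5 N) for over 3 s and was still held at hand-in, at 21 s.

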